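Clear the spent core from the leaning wipe dispenser

TASK

The wipe dispenser on the desk is empty: reach down into its leaning canister, take out the orange core and set it down gently, without dropping it, upright on the floor of the blue tray, beside the grey core that is there already. Then close the dispenser's lid fully. Do not knock the grey core, the two bottles or the mask box about.

Things in the scene. Friction and masses are not known exactly. Their poses are not given: they have to be found in the camera images.
- dispenser: Fixed white desk cradle (foot 160 x 128 mm) with a clear bluish round canister leaning 32 degrees towards the cradle's front, its own -x. Origin: on the desk under it; z up. The canister's axis, pointing out of the mouth, is (-0.530, 0, 0.848) in this frame. Canister: outside diameter 112, inside 104, depth inside 120 mm.
- mouth (a point): Centre of the canister's open mouth, in the rim plane; in the dispenser's frame at (-27, 0, 147) mm. Two finger notches 30 mm deep are cut into the rim at the dispenser's +y and -y sides, each from 36 degrees off the front to 36 degrees off the rear; only front and rear wall parts (42 mm and more from the axis) reach the rim plane.
- lid_hinge (a point): Middle of the lid's hinge line, at the high, rear edge of the rim, 61 mm from the mouth's centre; the hinge line runs along the dispenser's y. In the dispenser's frame at (25, 0, 179) mm.
- lid_centre (a point): Point in the middle of the lid's outer (upper when shut) face, 61 mm from the hinge line. The lid is a blue plate 118 long x 116 wide x 6 mm thick (its faces 1 and 7 mm from the plane through the hinge line) with a 12 x 34 mm tab at its free end; the free end is 131 mm from the hinge line.
- lid (a joint): Angle of the lid (rad): 0 shut, lying on the rim; grows as it swings up and back; stops at 2.6. It starts wide open (1.85 to 2.25, about upright) and its stiff hinge (about 0.1 N m) keeps it wherever it is left; pushed on its outer face it swings over the mouth and shuts against a firm stop.
- core: Orange spent core, loose, 80 to 170 g: round foot of diameter 94, 8 mm thick, and a square stem 24 x 24 mm up its middle (sides square to its x and y); 90 mm tall in all. It can pivot in a shallow grip. Origin: centre of the foot's underside, z up the stem. Starts on the canister's floor, tilted with it, y along the dispenser's y, against the low wall, stem top 30 mm below the rim plane.
- tray: Fixed blue open tray, outside 130 (x) x 240 (y) x 35 mm high, walls and floor 4 mm. Origin: centre of its underside on the desk, y along its length, z up. The half towards +y is empty at the start.
- old_core: A grey core of the same shape and size as the orange one, loose, standing in the half of the tray towards the tray's -y. Origin as for the orange core. Leave it standing where it is.
- spray_bottle: Blue spray bottle with white trigger head, 74 mm diameter, 191 mm tall, loose. Origin: centre of its underside. Leave alone.
- pump_bottle: Pale pump bottle, 68 mm diameter, 168 mm tall, loose. Origin: centre of its underside. Leave alone.
- mask_box: Green box 75 x 130 x 45 mm, loose. Origin: centre of its underside. Leave alone.

How it is judged (in metres and radians):
On the way, in this order (a step that is already met when the one before it is completed fails the run):
1. the orange core stands upright on the tray's floor, let go and at rest (x of core in the frame of tray between -0.06 and 0.06 m and y of core in the frame of tray between -0.115 and 0.115 m and z of core in the frame of tray below 0.01 m and angle between core's own z axis and vertical below 0.1 rad and linear speed of core below 0.02 m/s and contact force between core and the fingers below 0.1 N), for 0.2 s.
2. then the lid is shut (value of joint lid below 0.06 rad), for 0.2 s.
At the end, for the whole second after the job is handed in: The orange core stands on the tray's floor inside its walls, within 0.1 rad of upright, released and at rest, and the dispenser's lid is shut to within 0.06 rad (all of step 1 and value of joint lid below 0.06 rad); the robot touches nothing.
It fails at once if the old core is pushed more than 30 mm or tipped (distance of old_core from where it was at the start of the episode above 0.03 m or angle between old_core's own z axis and vertical above 0.25 rad).
It fails at once if the spray bottle is pushed more than 30 mm or tipped (distance of spray_bottle from where it was at the start of the episode above 0.03 m or angle between spray_bottle's own z axis and vertical above 0.25 rad).
It fails at once if the pump bottle is pushed more than 30 mm or tipped (distance of pump_bottle from where it was at the start of the episode above 0.03 m or angle between pump_bottle's own z axis and vertical above 0.25 rad).
It fails at once if the mask box is pushed more than 30 mm or tipped (distance of mask_box from where it was at the start of the episode above 0.03 m or angle between mask_box's own z axis and vertical above 0.25 rad).
It fails at once if the core is dropped: it falls faster than 0.45 m/s (about 10 mm) with no finger on it (contact force between core and the fingers below 0.05 N and linear speed of core above 0.45 m/s).
It also fails if it takes over 64 s, if anything falls off the work surface, if the arm or the gripper's body presses on something with over 40 N, if the wrist force passes 120 N, or if a joint passes its speed limit or range.

ROBOT

A 6-joint arm with a two-finger parallel gripper is mounted at the origin on the work surface. World frame = base frame: x ahead of the robot, y to its left, z up, the work surface at z = 0. Lengths are in m, angles in degrees, forces in N, time in s.
With the tool pointing down it reaches from about 0.4 to 0.825 m from the base axis. Payload 7 kg.
Tool frame: the origin (TCP) lies at the very end of the fingers, on their centre line; the grasp point (between the pads) lies 19 mm behind it; x points along the fingers, z is the direction in which the jaws open and shut, and the axes are right-handed (so a half turn about x gives the same grasp; the last joint's range is limited). The gripper opens to 88 mm and grips with 3 to 60 N. Pads are 19 mm wide; open, the fingers measure 130 mm over their backs; the gripper's body (78 mm by 193 mm) begins 47 mm behind the grasp point.
Start: joints at [88.585, 20.546, 0.682, 0, -70.136, -16.507], TCP at [0.208, 0.642, 0.227] pointing down, gripper open.
Joint ranges: [-176.03, 176.03], [-82.01, 121.73], [-58.28, 71.71], [-173.87, 95.51], [-174.79, -0.11], [-173.66, 173.66]. Speed limits (degrees/s): [136.94, 136.94, 172.46, 180, 180, 180].

INTERFACE

Orientations are given as [roll, pitch, yaw] about the fixed x, y, z axes, in that order (R = Rz(yaw) Ry(pitch) Rx(roll)).
In Python, from plant import * gives the robot as it stands.
- The arm moves only by the tool arm_command, never from a script. Its argument "commands" is one flat list of numbers, 5 for each row, row after row: the shift along the tool's x, y, z in mm, then the turn about the tool's x in degrees, then the opening in per cent of the stroke, from 0 (shut) to 100 (fully open). A call has 1 to 5 rows; each row shifts and turns the pose as measured when the row begins, along the tool's axes as they then stand; what a row does not reach is not made up. A row lasts 1/8 s, in which the tool goes at most 62.5 mm and 10.7 degrees, less where a joint would pass 70% of its speed; a pose out of reach is approached as far as the arm can. A call is refused whole if a number of a shift passes 62.5 or a number of a turn 10.7, either way. A call with a gripper value outside its range is refused whole. The fingers move at their own pace and stop on an object; the grip force is fixed at half the most. Time passes only in rows, so rows that do not move let the fingers close. It gives the time, the measured TCP pose, the force and the opening at its end, in the units of the state.
- get_obs(): the state, without advancing time (a new reading comes with each control period).
- snapshot(name): name is "scene" or "side" or "wrist"; returns a dict with "frame" (480x640x3 uint8, blue, green, red), "fov_y" (degrees; the focal length in pixels is half the picture's height over the tangent of half this angle, whatever the lens; pixels are square), "cx", "cy" (the principal point, pixels), "world_to_cam" (4x4, takes a point from world to camera coordinates). Camera axes: x right, y up, looking along -z (the intrinsics and any distortion apply to the point x, -y, -z); pixel columns grow to the right and rows downward; lengths in m; the calibration is good to about 2 mm. A picture is of the moment at which its call begins. There is no depth.
- close_job(): hands the job in, once; it reports no verdict.
The state is a dict: "clock": time; "joint_pos": joint angles; "qvel": joint speeds; "tau": joint torques, N m; "tool_pos": TCP position; "orientation": TCP orientation; "force": force on the tool from outside, world axes, zero at the start; "moment": the same for the moment, N m; "opening": finger opening in m.
Only numpy, scipy, OpenCV 4.12 (cv2) and the standard library are available. Lean on these libraries where they do the work, as an engineer would, in place of code of your own. Each camera call takes 0.05 s, during which the arm holds its last target. There are 200 camera calls.

## Working session

There is one attempt and no reset: what is moved stays moved. The work goes in short steps, Python scripts to look and compute and a tool call to move; the robot and the scene stay as the last step left them, time stands still between calls to the robot, and variables do not carry over. Pictures are saved under pics/ and viewed, about 8 in all and at most 12, crops included, and the job is handed in when it is done.

Besides the shell and the picture viewer there is one more tool, called as a command line: name --argument value ..., lists and objects as JSON in quotes. arm_command: Moves the arm, as the interface text tells. Its arguments: {"type":"object","properties":{"commands":{"type":"array"}},"required":["commands"]}

```bash
mkdir -p pics; ls
python3 - <<'E'
from plant import *
import cv2,numpy as np
print(get_obs())
for n in ["scene","side"]:
    s=snapshot(n); cv2.imwrite(f"pics/{n}0.png",s["frame"]); print(n,s["fov_y"],s["cx"],s["cy"],np.round(s["world_to_cam"],3).tolist(),[k for k in s])
E
```

```text
pics
{'clock': 0.0, 'joint_pos': array([ 8.85860303e+01,  2.05903580e+01,  6.34142381e-01, -1.96798782e-02,
       -7.01377068e+01, -1.65038295e+01]), 'qvel': array([ 0.04772103,  0.04925587,  0.0097668 ,  0.03688157, -0.09855829,
        0.00610356]), 'tau': array([-3.99249475e-04, -5.82712662e+01,  2.93063700e+01,  6.99740991e+00,
        6.98400821e-03, -1.65924876e-04]), 'tool_pos': array([0.20757726, 0.64176678, 0.22563905]), 'orientation': array([   5.36204998,   89.90427228, -102.56245085]), 'force': array([ 0.14753021, -0.32944457,  0.39443463]), 'moment': array([-0.00416963,  0.03805247, -0.01980937]), 'opening': 0.0875959357922888}
scene 49.79424456296593 320.6254867537878 249.0930357025318 [[0.716, 0.697, -0.013, -0.431], [-0.548, 0.574, 0.608, 0.232], [0.431, -0.429, 0.794, -1.657], [0.0, 0.0, 0.0, 1.0]] ['frame', 'fov_y', 'cx', 'cy', 'world_to_cam']
side 49.15079141540668 316.06710400916245 244.0514315530081 [[0.732, -0.681, -0.013, -0.398], [0.489, 0.511, 0.707, -0.385], [-0.475, -0.524, 0.708, -0.927], [0.0, 0.0, 0.0, 1.0]] ['frame', 'fov_y', 'cx', 'cy', 'world_to_cam']
```

View pics/scene0.png

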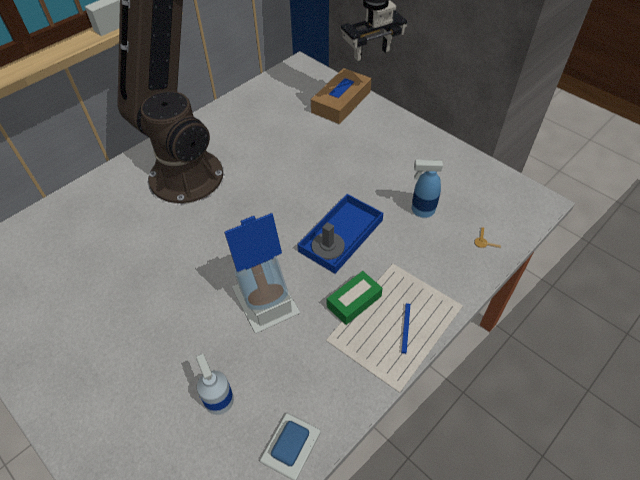

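View pics/side0.png

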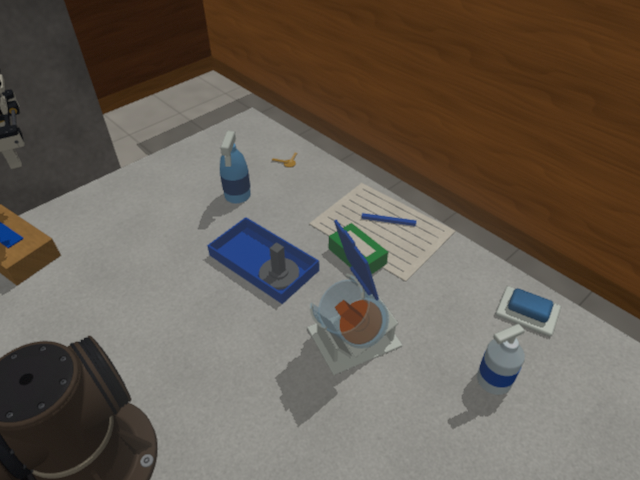

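```bash
cat > h.py <<'E'
import numpy as np, cv2
from plant import *
def K(s):
    f=240/np.tan(np.radians(s["fov_y"]/2)); return f,s["cx"],s["cy"]
def ray(s,u,v):
    f,cx,cy=K(s); T=np.array(s["world_to_cam"]); R=T[:3,:3]
    d=R.T@np.array([(u-cx)/f,-(v-cy)/f,-1]); return -R.T@T[:3,3],d/np.linalg.norm(d)
def onz(s,u,v,z):
    o,d=ray(s,u,v); return o+d*(z-o[2])/d[2]
def proj(s,P):
    f,cx,cy=K(s); T=np.array(s["world_to_cam"]); c=np.atleast_2d(P)@T[:3,:3].T+T[:3,3]
    return np.c_[cx-f*c[:,0]/c[:,2],cy+f*c[:,1]/c[:,2]]
def tri(*l):  # (s,u,v)...
    A=np.zeros((3,3));b=np.zeros(3)
    for s,u,v in l:
        o,d=ray(s,u,v);M=np.eye(3)-np.outer(d,d);A+=M;b+=M@o
    return np.linalg.solve(A,b)
def Rz(a): c,s=np.cos(a),np.sin(a); return np.array([[c,-s,0],[s,c,0],[0,0,1]])
E
python3 - <<'E'
import cv2,numpy as np,pickle
from h import *
S={n:snapshot(n) for n in("scene","side")}; pickle.dump(S,open("s0.pkl","wb"))
a=S["scene"]["frame"][185:335,210:400]; b=S["side"]["frame"][210:380,200:410]
a=cv2.resize(a,(760,600),interpolation=cv2.INTER_CUBIC); b=cv2.resize(b,(735,595),interpolation=cv2.INTER_CUBIC)
cv2.imwrite("pics/a1.png",a);cv2.imwrite("pics/b1.png",b)
E
```

```text
(no output)
```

View pics/a1.png

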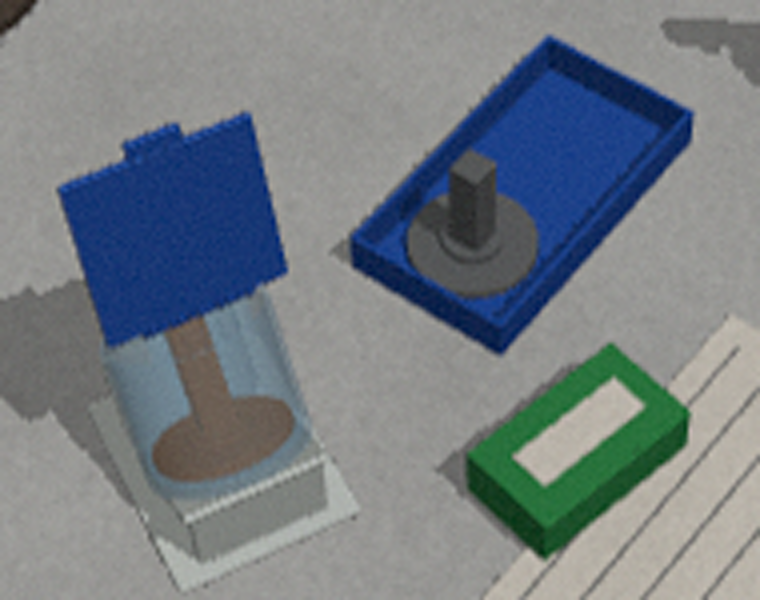

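View pics/b1.png

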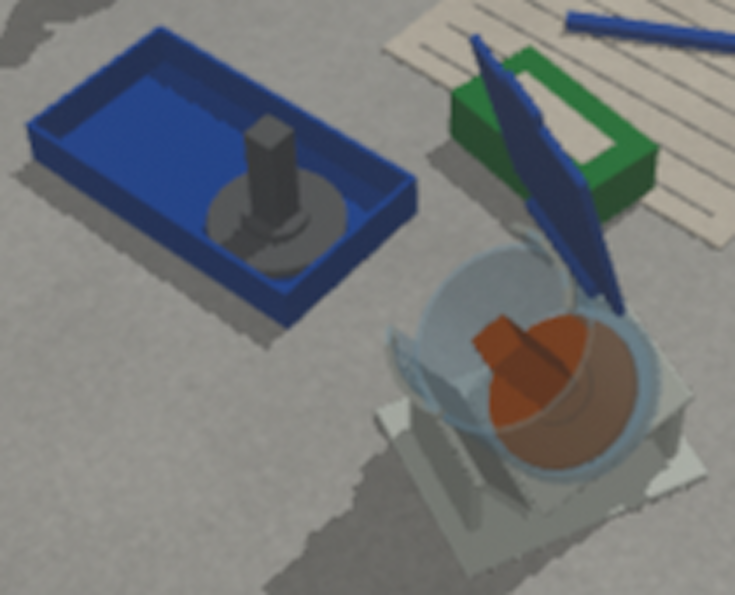

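```bash
cat > fit.py <<'E'
import pickle
from h import *
from scipy.optimize import least_squares
S=pickle.load(open("s0.pkl","rb")); A,B=S["scene"],S["side"]
a=lambda x,y:np.array([x/4+210-.4,y/4+185-.4]); b=lambda x,y:np.array([x/3.5+200-.4,y/3.5+210-.4])
def w(p,L): return np.array(L)@Rz(p[2]).T+[p[0],p[1],0]
# tray
ca=[a(551,38),a(691,112),a(500,327),a(353,240)]; cb=[b(160,28),b(415,180),b(287,293),b(28,125)]
for s,c in((A,ca),(B,cb)): print(np.round([onz(s,*q,.035)[:2] for q in c],3).tolist())
def corr(c,n): pass
X,Y,Z=.065,.12,.035
best=None
for y0 in np.arange(0,6.3,.4):
  def f(p):
    q=[]
    # A order: far,right,near,left ; B: back,right,near,left -> match by world via nearest
    P=w(p,[[X,Y,Z],[X,-Y,Z],[-X,-Y,Z],[-X,Y,Z]])
    for s,c in((A,ca),(B,cb)):
        pr=proj(s,P); 
        for k in c: q.append(pr[np.argmin(((pr-k)**2).sum(1))]-k)
    return np.ravel(q)
  r=least_squares(f,[.5,.2,y0]); 
  if best is None or r.cost<best.cost: best=r; 
print("tray",best.x,np.degrees(best.x[2]),best.cost)
# old core top of stem, grey centre
print("old top",tri((A,*a(474,160)),(B,*b(270,130))))
# hinge corners & lid
h1=tri((A,*a(108,345)),(B,*b(622,312)));h2=tri((A,*a(287,270)),(B,*b(530,203)))
t1=tri((A,*a(62,188)),(B,*b(588,185)));t2=tri((A,*a(248,113)),(B,*b(475,38)))
print("hinge",h1,h2,np.linalg.norm(h1-h2),"top",t1,t2,np.linalg.norm(t1-t2),np.linalg.norm(h1-t1),np.linalg.norm(h2-t2))
print("foot A",[np.round(onz(A,*a(*q),.0),3) for q in((92,405),(183,590),(357,512))],"B",[np.round(onz(B,*b(*q),.0),3) for q in((378,415),(470,577),(706,472))])
for n,q in(("mask",(a(545,556),a(470,490),a(686,442))),): print(n,[np.round(onz(A,*k,0)[:2],3) for k in q])
print("spray",onz(A,425,212,0)[:2],onz(B,236,198,0)[:2],"pump",onz(A,218,408,0)[:2],onz(B,500,385,0)[:2])
E
python3 fit.py
```

```text
[[0.448, 0.274], [0.572, 0.289], [0.603, 0.053], [0.478, 0.037]]
[[0.571, 0.29], [0.601, 0.053], [0.477, 0.038], [0.445, 0.274]]
tray [0.52402554 0.16378108 0.13018371] 7.458977261644706 2.932631005185808
old top [0.52551206 0.10766399 0.09669934]
hinge [ 0.51935411 -0.19219659  0.18519523] [ 0.55045685 -0.08723135  0.1719163 ] 0.110278788502366 top [ 0.49236089 -0.18326486  0.29588452] [ 0.5253879  -0.0751907   0.29563991] 0.1130082695403146 0.11428267486236943 0.12681072756362205
foot A [array([ 0.431, -0.166,  0.   ]), array([ 0.581, -0.217,  0.   ]), array([ 0.62 , -0.101,  0.   ])] B [array([ 0.472, -0.051,  0.   ]), array([ 0.434, -0.17 ,  0.   ]), array([ 0.586, -0.216,  0.   ])]
mask [array([ 0.73, -0.04]), array([ 0.662, -0.038]), array([0.74 , 0.089])]
spray [0.64466249 0.40482638] [0.62187199 0.40444403] pump [ 0.66694177 -0.40720638] [ 0.65327603 -0.40886628]
```

```bash
cat > fit2.py <<'E'
exec(open("fit.py").read().split("# tray")[0])
ax=np.array([-.53,0,.848]);lo=np.array([-.848,0,-.53]);H=np.array([.025,0,.179]);M=np.array([-.027,0,.147])
def lid(th,r,y,n):
    u=np.cos(th)*lo+np.sin(th)*ax; v=np.cos(th)*ax-np.sin(th)*lo
    return H+r*u+n*v+np.array([0,y,0])
def model(p):
    th=p[3];L=[lid(th,r,y,.007) for r,y in((.001,-.058),(.001,.058),(.119,-.058),(.119,.058))]
    return w(p,L)
ca=[a(108,345),a(287,270),a(62,188),a(248,113)]
foot=[(A,a(183,590)),(A,a(357,512)),(A,a(92,405)),(B,b(378,415)),(B,b(470,577)),(B,b(706,472))]
def f(p):
    q=list(np.ravel(proj(A,model(p))-ca))
    # B: outer or inner corners: use mean of both faces, weight .5
    for (r,y),k in (((.119,.058),b(475,38)),((.001,-.058),b(622,312))):
        q+=list(.6*(proj(B,w(p,[lid(p[3],r,y,.004)]))[0]-k))
    c=p[4]
    F=w(p,[[c+.08,-.064,0],[c+.08,.064,0],[c-.08,-.064,0],[c-.08,.064,0]])
    for (s,k),i in zip(foot,(0,1,2,3,2,0)): q+=list(.7*(proj(s,F[[i]])[0]-k))
    return np.array(q)
r=least_squares(f,[.51,-.13,-.3,2,.02]);p=r.x;print(p,np.degrees(p[2]),r.cost,np.round(r.fun,1))
if __name__=="__main__":
    np.save("disp.npy",p)
    out=[]
    t=np.linspace(0,2*np.pi,60)
    C=M+.052*(np.cos(t)[:,None]*lo+np.sin(t)[:,None]*[0,1,0])
    st=M-.03*ax+.005*lo
    q=[st+.012*(i*lo+j*np.array([0,1,0])) for i,j in((1,1),(1,-1),(-1,-1),(-1,1))]
    fc=M-.12*ax+.005*lo
    Fo=fc+.047*(np.cos(t)[:,None]*lo+np.sin(t)[:,None]*[0,1,0])
    ld=[lid(p[3],r_,y_,n_) for n_ in(.001,.007) for r_,y_ in((.001,-.058),(.001,.058),(.119,.058),(.119,-.058))]
    for s,x0,y0,x1,y1,n in((A,210,185,400,335,4),(B,200,210,410,380,3.5)):
        im=cv2.resize(s["frame"][y0:y1,x0:x1],None,fx=n,fy=n,interpolation=cv2.INTER_CUBIC)
        for L,col in((C,(0,255,255)),(q,(0,255,0)),(Fo,(255,0,255)),(ld[:4],(255,255,255)),(ld[4:],(0,0,255))):
            P=(proj(s,w(p,L))+.5-[x0,y0])*n; cv2.polylines(im,[P.round().astype(np.int32)],True,col,1)
        out.append(im[:600,:])
    A_=out[0][100:600,50:370]; B_=out[1][20:520,360:]
    cv2.imwrite("pics/ov.png",np.hstack([A_,B_]))
E
python3 fit2.py
```

```text
[ 0.50675002 -0.12731823 -0.30783356  1.88560207  0.02173977] -17.637564047745325 6.474360706707313 [ 0.4  0.6  0.5  0.3 -0.5  0.4  1.1  0.  -1.1 -0.5 -0.8  1.4  0.1  0.9
  1.2 -0.1 -0.7  0.8 -0.8 -0.1 -0.4  0.8  0.6  1. ]
```

View pics/ov.png

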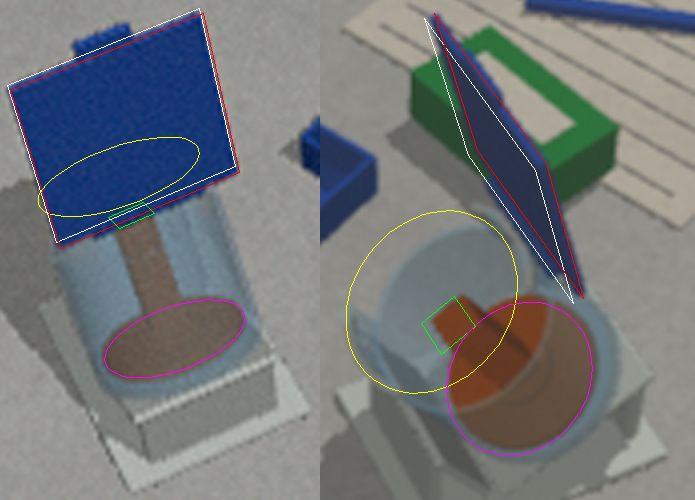

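```bash
cat >> h.py <<'E'
from scipy.spatial.transform import Rotation as Ro
p=np.load("disp.npy") if __import__("os").path.exists("disp.npy") else None
def D(x,y,z): return Rz(p[2])@np.array([x,y,z])/1000+[p[0],p[1],0]
def st():
    o=get_obs(); return o,np.array(o["tool_pos"]),Ro.from_euler("xyz",o["orientation"],degrees=True).as_matrix()
def rep(*targets,jaw=None):
    o,t,R=st()
    if p is not None: print("t %.2f"%o["clock"],"tcp",np.round(t,4),"disp mm",np.round(Rz(p[2]).T@(t-[p[0],p[1],0])*1000,1),"F",np.round(o["force"],1),"open",round(o["opening"]*1000,1),"axis",np.round(R[:,0],3))
    jd=np.degrees(np.arctan2(R[1,2],R[0,2])); print("jaw dir deg",round(jd,2))
    T=0
    if jaw is not None:
        d=(jaw-jd+90)%180-90; T=-d if R[2,0]<0 else d; print("turn about tool x",round(T,2))
    for g in targets:
        v=R.T@(np.array(g)-t)*1000; v2=Ro.from_euler("x",-T,degrees=True).as_matrix()@v
        print("tool mm now",np.round(v,1),"after turn",np.round(v2,1))
E
python3 - <<'E'
from h import *
rep(np.array([.38,.30,.262]),D(-45,0,262),jaw=90-17.64)
print(D(-45,0,262))
s=snapshot("wrist"); print(np.round(s["world_to_cam"],3).tolist(),s["fov_y"])
E
```

```text
t 0.20 tcp [0.2076 0.642  0.226 ] disp mm [-518.2  642.5  226. ] F [ 0.2  0.8 -0. ] open 87.5 axis [-0.    -0.001 -1.   ]
jaw dir deg -107.92
turn about tool x -0.28
tool mm now [-35.7 269.3 272.4] after turn [-35.7 267.9 273.7]
tool mm now [-35.3 476.4 640.2] after turn [-35.3 473.2 642.5]
[ 0.46386537 -0.11368347  0.262     ]
[[-0.309, -0.951, 0.001, 0.674], [0.919, -0.299, -0.259, 0.035], [0.247, -0.079, 0.966, -0.39], [0.0, 0.0, 0.0, 1.0]] 58.05305623946355
```

arm_command --commands '[-18,40,44,0,50,-18,40,44,0,50,0,42,44,0,50,0,42,44,0,50,0,42,44,0,50]'

```text
clock: 0.88
tool_pos: [0.3375, 0.3647, 0.2615]
orientation: [24.8, 89.8, -82.8]
force: [1.8, 0.4, 0.2]
opening: 0.0455
```

arm_command --commands '[0,38,46,0,50,0,38,46,0,50,0,38,46,0,50,0,38,46,0,50,0,38,46,0,50]'

```text
clock: 1.5
tool_pos: [0.451, 0.0787, 0.2642]
orientation: [100.7, 89.8, -6.7]
force: [1.6, 1.2, -0.2]
opening: 0.0437
```

Run:
```python
from h import *
rep(D(-60,0,262),jaw=90-17.64)
```

```text
t 1.50 tcp [0.451  0.0787 0.2642] disp mm [-115.6  179.4  264.2] F [ 1.6  1.2 -0.2] open 43.7 axis [ 0.004 -0.    -1.   ]
jaw dir deg -107.48
turn about tool x 0.16
tool mm now [  2.2  55.1 179.6] after turn [  2.2  55.6 179.4]
```

arm_command --commands '[0,10,45,0,50,0,12,45,0,50,0,12,45,0,50,0,12,40,0,50,0,0,0,0,50]'

```text
clock: 2.12
tool_pos: [0.4412, -0.1113, 0.2646]
orientation: [102.6, 89.7, -5.2]
force: [-0.3, 1.0, 0.1]
opening: 0.0436
```

Run:
```python
from h import *
rep(D(-60,0,262),D(25,0,262),jaw=90-17.64)
s=snapshot("wrist"); cv2.imwrite("pics/w1.png",s["frame"])
import pickle; pickle.dump(s,open("w1.pkl","wb"))
```

```text
t 2.12 tcp [ 0.4412 -0.1113  0.2646] disp mm [-67.3  -4.6 264.6] F [-0.3  1.   0.1] open 43.6 axis [ 0.005 -0.    -1.   ]
jaw dir deg -107.8
turn about tool x -0.16
tool mm now [ 2.6  7.3 -4.7] after turn [ 2.6  7.3 -4.6]
tool mm now [ 3.1 92.3 -4.9] after turn [ 3.1 92.3 -4.6]
```

View pics/w1.png

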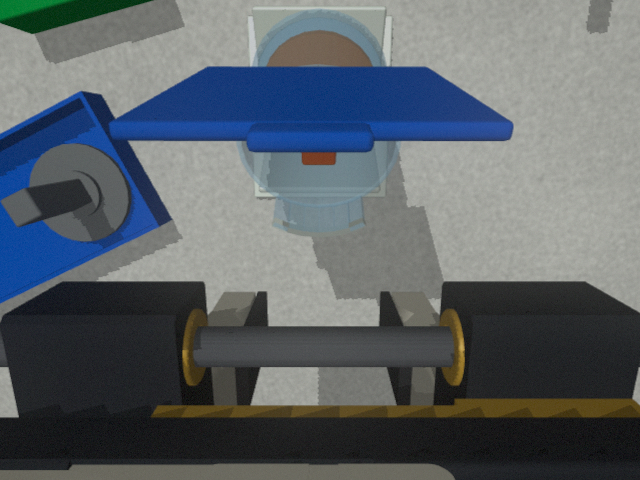

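Run:
```python
from h import *
import pickle
s=pickle.load(open("w1.pkl","rb"))
dd=lambda P: np.round(Rz(p[2]).T@(P-[p[0],p[1],0])*1000,1)
print("stem bottom edge",dd(onz(s,303,164,.1126)),dd(onz(s,336,164,.1126)))
print("lid tips",dd(onz(s,110,130,.303)),dd(onz(s,512,130,.303)),"tab",dd(onz(s,248,140,.312)),dd(onz(s,373,140,.312)))
print("can front rim",dd(onz(s,320,235,.117)),"foot",dd(onz(s,250,8,0)),dd(onz(s,389,8,0)))
print(s["world_to_cam"], s["fov_y"])
```

```text
stem bottom edge [-20.5   9.4 112.6] [-20.6 -14.  112.6]
lid tips [  1.1  52.3 303. ] [  0.7 -56.  303. ] tab [ -1.5  13.7 312. ] [ -1.6 -17.6 312. ]
can front rim [-71.1  -2.4 117. ] foot [108.   59.4   0. ] [107.5 -63.5   0. ]
[[-3.06805881e-01 -9.51771765e-01 -8.11250718e-04  2.94366604e-02]
 [ 9.20652935e-01 -2.96558262e-01 -2.53872744e-01 -3.96566038e-01]
 [ 2.41388327e-01 -7.86365314e-02  9.67237288e-01 -5.42153844e-01]
 [ 0.00000000e+00  0.00000000e+00  0.00000000e+00  1.00000000e+00]] 58.05305623946355
```

Run:
```python
from h import *
q=p.copy(); q[:2]+= (Rz(p[2])@np.array([.0035,-.002,0]))[:2]; np.save("disp.npy",q); print(q)
```

```text
[ 0.50947951 -0.1302847  -0.30783356  1.88560207  0.02173977]
```

arm_command --commands '[0,30,-2,0,45,0,25,0,0,45,0,15,0,0,45,0,15,0,0,45,0,12,0,0,45]'

```text
clock: 2.8
tool_pos: [0.5363, -0.1353, 0.2657]
orientation: [117.3, 89.7, 9.8]
force: [-1.7, -0.6, -0.6]
opening: 0.0392
```

Run:
```python
from h import *
rep(D(25,0,262),D(-20,0,262),jaw=90-17.64)
```

```text
t 2.80 tcp [ 0.5363 -0.1353  0.2657] disp mm [ 27.    3.4 265.7] F [-1.7 -0.6 -0.6] open 39.2 axis [ 0.006  0.001 -1.   ]
jaw dir deg -107.57
turn about tool x 0.07
tool mm now [ 3.7 -2.1  3.4] after turn [ 3.7 -2.1  3.4]
tool mm now [  3.5 -47.1   3.3] after turn [  3.5 -47.1   3.4]
```

arm_command --commands '[0,-25,3,0,45,0,-22,0,0,45,45,0,0,0,45,45,0,0,0,45,35,0,0,0,45]'

```text
clock: 3.42
tool_pos: [0.4958, -0.1226, 0.1409]
orientation: [113.9, 89.1, 6.4]
force: [1.1, 0.9, 0.1]
opening: 0.0395
```

Run:
```python
from h import *
rep(D(-20,0,112),jaw=90-17.64)
s=snapshot("wrist"); cv2.imwrite("pics/w2.png",s["frame"])
```

```text
t 3.42 tcp [ 0.4958 -0.1226  0.1409] disp mm [-15.4   3.1 140.9] F [1.1 0.9 0.1] open 39.5 axis [ 0.016  0.002 -1.   ]
jaw dir deg -107.49
turn about tool x 0.15
tool mm now [28.8 -5.1  3.3] after turn [28.8 -5.1  3.3]
```

View pics/w2.png

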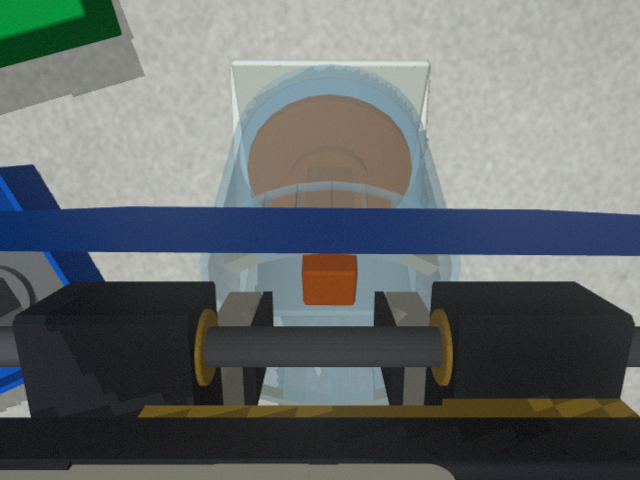

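Run:
```python
from h import *
s=snapshot("wrist")
dd=lambda P: np.round(Rz(p[2]).T@(P-[p[0],p[1],0])*1000,1)
for z in(.1126,): print(dd(onz(s,303,304,z)),dd(onz(s,356,304,z)))
print("rear foot",dd(onz(s,232,62,.0)),dd(onz(s,430,62,.0)))
_,t,R=st(); 
for y in(-1,1): print("tip px",proj(s,[t+R[:,2]*y*.020]))
```

```text
[-25.1  11.6 112.6] [-25.  -12.4 112.6]
rear foot [94.2 61.1  0. ] [ 94.1 -64.8   0. ]
tip px [[271.83649493 311.3584295 ]]
tip px [[374.41976485 311.22887858]]
```

arm_command --commands '[0,-4,3,0,45,10,-1,0,0,45,8,0,0,0,45,4,0,0,0,45,0,0,0,0,45]'

```text
clock: 4.15
tool_pos: [0.4908, -0.124, 0.1198]
orientation: [113.3, 89.1, 5.8]
force: [0.1, -1.9, 0.4]
opening: 0.0394
```

Run:
```python
from h import *
rep(D(-20,0,111),jaw=90-17.64)
```

```text
t 4.15 tcp [ 0.4908 -0.124   0.1198] disp mm [-19.7   0.3 119.8] F [ 0.1 -1.9  0.4] open 39.4 axis [ 0.016  0.002 -1.   ]
jaw dir deg -107.48
turn about tool x 0.16
tool mm now [ 8.8 -0.4  0.4] after turn [ 8.8 -0.4  0.4]
```

arm_command --commands '[4,0,0,0,45,3,0,0,0,45,2,0,0,0,45,0,0,0,0,45]'

```text
clock: 4.65
tool_pos: [0.4913, -0.124, 0.1104]
orientation: [113.0, 89.0, 5.5]
force: [0.9, -0.2, -0.5]
opening: 0.0396
```

Run:
```python
from h import *
rep(D(-20,0,109))
```

```text
t 4.65 tcp [ 0.4913 -0.124   0.1104] disp mm [-19.2   0.5 110.4] F [ 0.9 -0.2 -0.5] open 39.6 axis [ 0.017  0.002 -1.   ]
jaw dir deg -107.47
tool mm now [ 1.4 -0.8  0.5] after turn [ 1.4 -0.8  0.5]
```

arm_command --commands '[2,0,0,0,45,2,0,0,0,45,0,0,0,0,45]'

```text
clock: 5.03
tool_pos: [0.4914, -0.1239, 0.1063]
orientation: [112.9, 89.0, 5.5]
force: [-0.1, -0.4, -0.3]
opening: 0.0396
```

arm_command --commands '[2,0,0,0,45,2,0,0,0,45,0,0,0,0,45]'

```text
clock: 5.4
tool_pos: [0.492, -0.1241, 0.1026]
orientation: [111.7, 89.0, 4.2]
force: [-2.1, 0.0, 2.9]
opening: 0.0394
```

arm_command --commands '[-1.5,0,0,0,45,0,0,0,0,10,0,0,0,0,10,0,0,0,0,10,0,0,0,0,10]'

```text
clock: 6.02
tool_pos: [0.4918, -0.124, 0.104]
orientation: [112.4, 89.0, 4.9]
force: [-1.2, 1.5, 1.2]
opening: 0.0234
```

Run:
```python
from h import *
rep(D(-20,0,109),jaw=90-17.64)
```

```text
t 6.03 tcp [ 0.4918 -0.124   0.104 ] disp mm [-18.7   0.7 104. ] F [-1.2  1.5  1.2] open 23.4 axis [ 0.018  0.002 -1.   ]
jaw dir deg -107.46
turn about tool x 0.18
tool mm now [-5.  -1.2  0.6] after turn [-5.  -1.2  0.6]
```

arm_command --commands '[-5,-3,0,0,0,-6,-4,0,0,0,-6,-4,0,0,0,-6,-4,0,0,0,0,0,0,0,0]'

```text
clock: 6.65
tool_pos: [0.4766, -0.1192, 0.1289]
orientation: [112.1, 88.9, 4.7]
force: [0.8, -0.0, -1.2]
opening: 0.0238
```

Run:
```python
from h import *
rep()
s=snapshot("wrist"); cv2.imwrite("pics/w3.png",s["frame"])
```

```text
t 6.65 tcp [ 0.4766 -0.1192  0.1289] disp mm [-34.7   0.7 128.9] F [ 0.8 -0.  -1.2] open 23.8 axis [ 0.02   0.002 -1.   ]
jaw dir deg -107.44
```

View pics/w3.png

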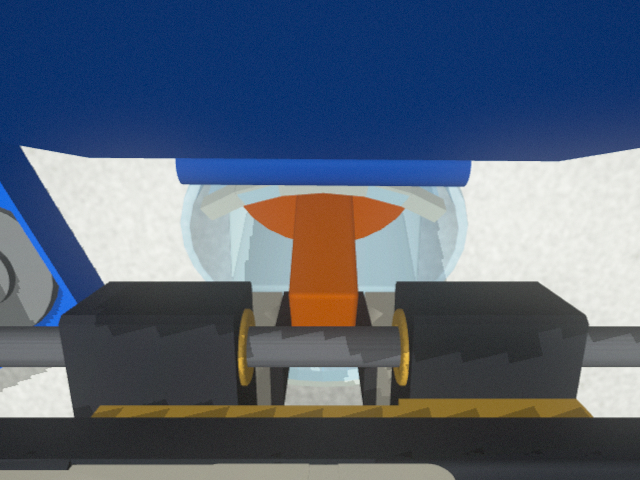

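arm_command --commands '[-9,-6,0,0,0,-9,-6,0,0,0,-9,-6,0,0,0,-9,-6,0,0,0,-9,-6,0,0,0]'

```text
clock: 7.32
tool_pos: [0.4464, -0.1098, 0.1762]
orientation: [111.1, 88.8, 3.7]
force: [1.7, -1.3, -0.6]
opening: 0.0238
```

arm_command --commands '[-9,-6,0,0,0,-9,-6,0,0,0,-9,-6,0,0,0,-10,-5,0,0,0,-10,-3,0,0,0]'

```text
clock: 7.95
tool_pos: [0.4169, -0.1014, 0.2254]
orientation: [112.6, 88.9, 5.1]
force: [-0.5, 0.6, -0.9]
opening: 0.0236
```

Run:
```python
from h import *
rep()
```

```text
t 7.95 tcp [ 0.4169 -0.1014  0.2254] disp mm [-96.9  -0.5 225.4] F [-0.5  0.6 -0.9] open 23.6 axis [ 0.019  0.002 -1.   ]
jaw dir deg -107.45
```

arm_command --commands '[-15,0,0,0,0,-15,0,0,0,0,-10,0,0,0,0,0,0,0,0,0]'

```text
clock: 8.45
tool_pos: [0.4142, -0.1013, 0.2674]
orientation: [114.7, 89.1, 7.2]
force: [0.6, -0.5, -2.3]
opening: 0.0234
```

Run:
```python
from h import *
rep()
o,t,R=st()
ims=[]
for n,h in(("side",0),("scene",0)):
    s=snapshot(n); u,v=proj(s,t)[0]; u=int(min(max(u,90),550)); v=int(min(max(v+10,100),380)); ims.append(cv2.resize(s["frame"][v-100:v+100,u-65:u+65],None,fx=3,fy=3,interpolation=cv2.INTER_CUBIC))
cv2.imwrite("pics/c1.png",np.hstack(ims))
```

```text
t 8.45 tcp [ 0.4142 -0.1013  0.2674] disp mm [-99.6  -1.3 267.4] F [ 0.6 -0.5 -2.3] open 23.4 axis [ 0.016  0.002 -1.   ]
jaw dir deg -107.45
```

View pics/c1.png

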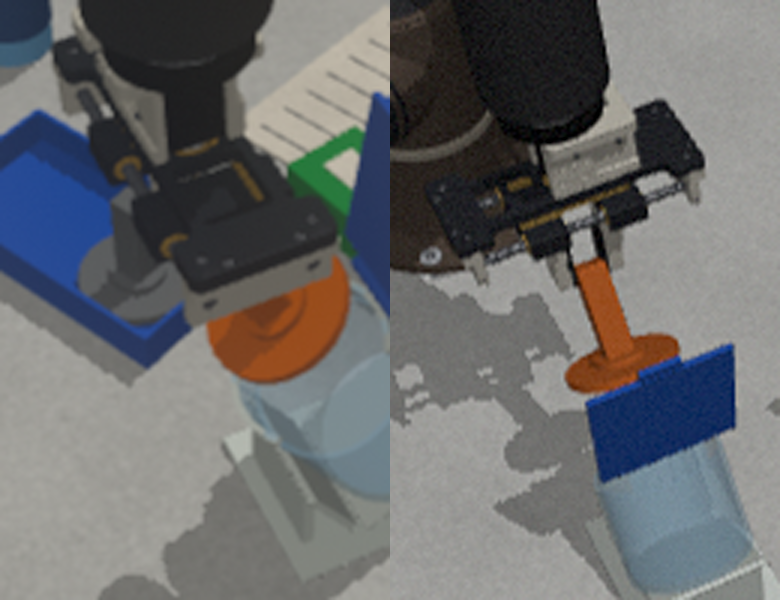

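```bash
cat > tilt.py <<'E'
from h import *
o,t,R=st()
def draw(phis,name,g=.009,n=3):
    ims=[];xd=Rz(p[2])[:,0];yd=Rz(p[2])[:,1];a=np.linspace(0,2*np.pi,50)[:,None]
    for k in("side","scene"):
        s=snapshot(k); im=s["frame"].copy(); u,v=[int(i) for i in proj(s,t-[0,0,.03])[0]]
        u=min(max(u,65),575);v=min(max(v,100),380)
        im=cv2.resize(im[v-100:v+100,u-65:u+65],None,fx=n,fy=n,interpolation=cv2.INTER_CUBIC)
        for f,c in zip(phis,((255,255,0),(0,255,0),(255,0,255))):
            f=np.radians(f); up=np.array([0,0,1])*np.cos(f)-xd*np.sin(f); lo=-xd*np.cos(f)-np.array([0,0,1])*np.sin(f)
            F=t+[0,0,g/2]-up*(.090-g)
            P=(proj(s,F+.047*(np.cos(a)*lo+np.sin(a)*yd))+.5-[u-65,v-100])*n
            cv2.polylines(im,[P.round().astype(np.int32)],True,c,1)
        ims.append(im)
    cv2.imwrite(name,np.hstack(ims))
if __name__=="__main__": draw((32,22,12),"pics/c2.png")
E
python3 tilt.py
python3 - <<'E'
from h import *
_,t,R=st()
tw=lambda x,y,z: Rz(.1302)@np.array([x,y,z])+[.524,.1638,0]
print(tw(0,.06,0)); rep(t+[0,0,.03],np.r_[tw(0,.06,0)[:2],.27])
E
```

```text
[0.51621005 0.22329216 0.        ]
t 8.65 tcp [ 0.4137 -0.1014  0.2663] disp mm [-100.    -1.5  266.3] F [-0.5  0.3 -0.7] open 23.5 axis [ 0.014  0.002 -1.   ]
jaw dir deg -107.46
tool mm now [-30.    0.4  -0.2] after turn [-30.    0.4  -0.2]
tool mm now [  -1.7    0.4 -340.5] after turn [  -1.7    0.4 -340.5]
```

View pics/c2.png

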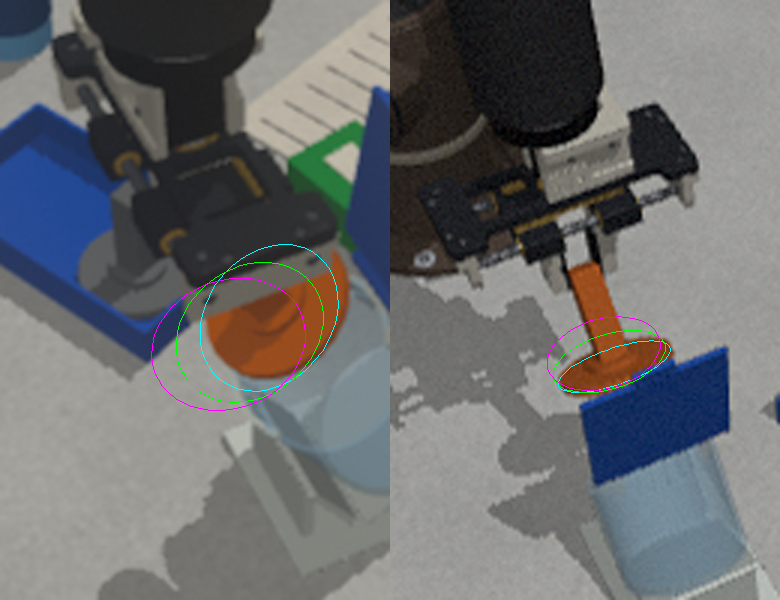

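arm_command --commands '[0,0,-15,0,0,0,-5,-30,0,0,0,-5,-40,0,0,0,-8,-40,0,0,0,-8,-40,0,0]'

```text
clock: 9.28
tool_pos: [0.4387, 0.0689, 0.2651]
orientation: [112.6, 89.3, 4.8]
force: [0.8, -0.7, -1.4]
opening: 0.0235
```

arm_command --commands '[0,-8,-40,0,0,0,-8,-40,0,0,0,-5,-40,0,0,0,-5,-20,0,0,0,0,0,0,0]'

```text
clock: 9.9
tool_pos: [0.4552, 0.2204, 0.2632]
orientation: [100.0, 89.5, -7.5]
force: [-0.2, 0.0, -2.3]
opening: 0.0236
```

```bash
cat > place.py <<'E'
from h import *
T=np.array([.5162,.2233,0]); xd=Rz(p[2])[:,0]
o,t,R=st()
d=Rz(p[2]).T@(t-T)*1000; print("rel T in disp axes",np.round(d,1),"t",o["clock"],"F",np.round(o["force"],1),np.round(Rz(p[2]).T@o["force"],1),"open",round(o["opening"]*1000,1))
rep(T-.0506*xd+[0,0,.105],T-.0506*xd+[0,0,.0935],T+[0,0,.081])
E
python3 place.py
```

```text
rel T in disp axes [-57.3 -21.3 263.2] t 9.9 F [-0.2  0.  -2.3] [-0.2 -0.  -2.3] open 23.6
t 9.90 tcp [0.4552 0.2204 0.2632] disp mm [-158.   317.7  263.2] F [-0.2  0.  -2.3] open 23.6 axis [ 0.009 -0.001 -1.   ]
jaw dir deg -107.5
tool mm now [158.2   5.3 -21. ] after turn [158.2   5.3 -21. ]
tool mm now [169.7   5.2 -21. ] after turn [169.7   5.2 -21. ]
tool mm now [182.7  55.7 -20.8] after turn [182.7  55.7 -20.8]
```

Over the tray; down to just above the floor.

arm_command --commands '[20,2,-12,0,0,35,2,-9,0,0,40,2,-2,0,0,35,0,0,0,0,15,0,0,0,0]'

```text
clock: 10.52
tool_pos: [0.4693, 0.2383, 0.116]
orientation: [111.7, 89.4, 4.1]
force: [0.1, -0.4, 0.0]
opening: 0.0238
```

```bash
python3 place.py
```

```text
rel T in disp axes [-4.92e+01  1.00e-01  1.16e+02] t 10.525 F [ 0.1 -0.4  0. ] [ 0.3 -0.3  0. ] open 23.8
t 10.53 tcp [0.4693 0.2383 0.116 ] disp mm [-150.   339.1  116. ] F [ 0.1 -0.4  0. ] open 23.8 axis [ 0.011  0.001 -1.   ]
jaw dir deg -107.63
tool mm now [11.  -1.5  0.1] after turn [11.  -1.5  0.1]
tool mm now [22.5 -1.6  0.1] after turn [22.5 -1.6  0.1]
tool mm now [35.5 48.9  0.2] after turn [35.5 48.9  0.2]
```

arm_command --commands '[8,0,0,0,0,6,0,0,0,0,3,0,0,0,0,0,0,0,0,0]'

```text
clock: 11.02
tool_pos: [0.4695, 0.2368, 0.0987]
orientation: [109.7, 89.4, 1.9]
force: [-0.1, 0.5, -0.7]
opening: 0.0233
```

arm_command --commands '[2,0,0,0,0,2,0,0,0,0,0,0,0,0,0]'

```text
clock: 11.4
tool_pos: [0.47, 0.2374, 0.0955]
orientation: [116.0, 89.3, 8.3]
force: [0.1, 0.2, -1.4]
opening: 0.0234
```

arm_command --commands '[2,0,0,0,0,0,0,0,0,0]'

```text
clock: 11.65
tool_pos: [0.47, 0.2374, 0.0934]
orientation: [116.6, 89.3, 8.9]
force: [-0.1, -1.7, -1.1]
opening: 0.0235
```

arm_command --commands '[2,0,0,0,0,0,0,0,0,0]'

```text
clock: 11.9
tool_pos: [0.4701, 0.2374, 0.0913]
orientation: [116.2, 89.3, 8.5]
force: [-0.4, 0.3, -1.3]
opening: 0.0237
```

arm_command --commands '[2,0,0,0,0,0,0,0,0,0]'

```text
clock: 12.15
tool_pos: [0.4705, 0.2377, 0.0896]
orientation: [116.9, 89.2, 9.3]
force: [-1.1, -0.4, 2.2]
opening: 0.0233
```

arm_command --commands '[0.8,4,0,0,0,0.3,5,0,0,0,0.6,5,0,0,0,0,0,0,0,0]'

```text
clock: 12.65
tool_pos: [0.4848, 0.2336, 0.0895]
orientation: [119.5, 89.2, 11.8]
force: [-1.5, 0.6, 3.6]
opening: 0.0233
```

```bash
python3 place.py
```

```text
rel T in disp axes [-33.    0.3  89.5] t 12.65 F [-1.5  0.6  3.6] [-1.6  0.2  3.6] open 23.3
t 12.65 tcp [0.4848 0.2336 0.0895] disp mm [-133.7  339.3   89.5] F [-1.5  0.6  3.6] open 23.3 axis [ 0.014  0.003 -1.   ]
jaw dir deg -107.64
tool mm now [-15.7 -17.4   0.2] after turn [-15.7 -17.4   0.2]
tool mm now [ -4.2 -17.5   0.2] after turn [ -4.2 -17.5   0.2]
tool mm now [ 8.9 32.9  0.3] after turn [ 8.9 32.9  0.3]
```

arm_command --commands '[0.9,4,0,0,0,1.0,4,0,0,0,1.3,4,0,0,0,0,0,0,0,0]'

```text
clock: 13.15
tool_pos: [0.4977, 0.2298, 0.0874]
orientation: [119.1, 89.1, 11.5]
force: [-0.9, -0.5, 4.0]
opening: 0.0238
```

```bash
python3 place.py|head -1; sed -i 's/draw((32,22,12),"pics\/c2.png")/draw((20,10,0),"pics\/c3.png")/' tilt.py; python3 tilt.py
```

```text
rel T in disp axes [-19.6   0.6  87.4] t 13.15 F [-0.9 -0.5  4. ] [-0.7 -0.8  4. ] open 23.8
```

View pics/c3.png

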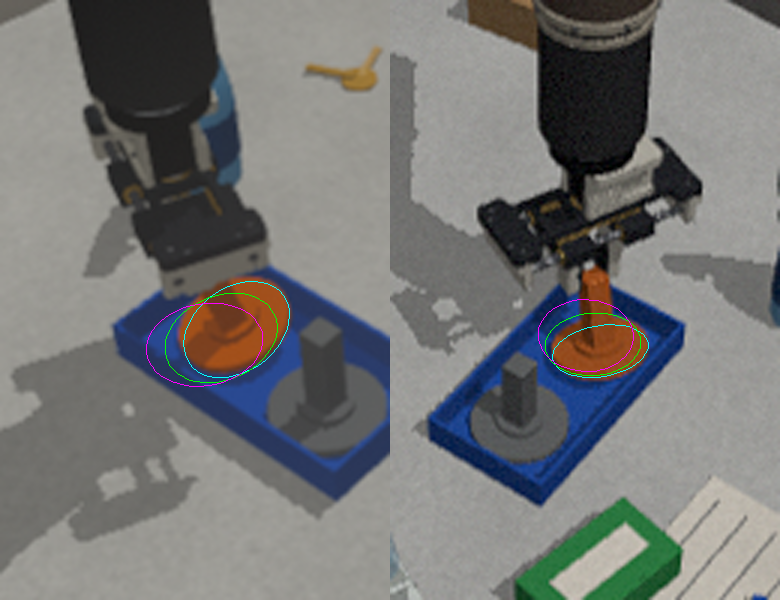

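arm_command --commands '[1.4,3.5,0,0,0,1.5,3.5,0,0,0,1.5,3.5,0,0,0,0,0,0,0,0]'

```text
clock: 13.75
tool_pos: [0.5087, 0.2267, 0.084]
orientation: [118.4, 89.0, 10.9]
force: [-1.0, -1.9, 3.8]
opening: 0.0236
```

```bash
python3 place.py|head -1; python3 -c "
from h import *
print(get_obs()['moment'])"
```

```text
rel T in disp axes [-8.2  1.  84. ] t 13.75 F [-1.  -1.9  3.8] [-0.4 -2.1  3.8] open 23.6
[-0.33245781  0.37315076  0.00204047]
```

arm_command --commands '[2,3,0,0,0,2,3,0,0,0,2,3,0,0,0,0,0,0,0,0]'

```text
clock: 14.25
tool_pos: [0.5184, 0.2236, 0.0796]
orientation: [116.3, 88.8, 8.8]
force: [-0.2, -0.8, 1.3]
opening: 0.0234
```

```bash
python3 place.py|head -1
```

```text
rel T in disp axes [ 2.   1.  79.6] t 14.25 F [-0.2 -0.8  1.3] [ 0.1 -0.8  1.3] open 23.4
```

arm_command --commands '[1.5,0.5,0,0,0,1.5,0,0,0,0,0,0,0,0,0]'

```text
clock: 14.62
tool_pos: [0.5183, 0.2238, 0.0798]
orientation: [117.3, 88.8, 10.0]
force: [-0.5, 0.5, -0.3]
opening: 0.0236
```

arm_command --commands '[1.5,0,0,0,0,0,0,0,0,0]'

```text
clock: 14.88
tool_pos: [0.5185, 0.2237, 0.0796]
orientation: [116.7, 88.7, 9.3]
force: [-1.0, 0.5, 0.6]
opening: 0.0234
```

arm_command --commands '[3,0,0,0,0]'

```text
clock: 15.0
tool_pos: [0.519, 0.2237, 0.079]
orientation: [114.8, 88.7, 7.5]
force: [-13.3, -6.0, 39.7]
opening: 0.0235
```

```bash
python3 place.py|head -1
python3 - <<'E'
from h import *
s=snapshot("scene"); o,t,R=st(); xd=Rz(p[2])[:,0]
a=snapshot("side")
ims=[]
for s in(a,s):
    u,v=[int(i) for i in proj(s,t-[0,0,.04])[0]]
    im=cv2.resize(s["frame"][v-60:v+60,u-50:u+28+22],None,fx=4,fy=4,interpolation=cv2.INTER_CUBIC)
    q=np.linspace(0,2*np.pi,60)[:,None]
    C=np.array([t[0],t[1],.004])+np.hstack([.047*np.cos(q),.047*np.sin(q),0*q])
    P=(proj(s,C)+.5-[u-50,v-60])*4; cv2.polylines(im,[P.round().astype(np.int32)],True,(0,255,0),1)
    ims.append(im)
cv2.imwrite("pics/c4.png",np.hstack(ims))
# colour-based: orange centroid/moments of foot
for s in(a,):
    h=cv2.cvtColor(s["frame"],cv2.COLOR_BGR2HSV); m=cv2.inRange(h,(3,150,60),(15,255,255)); print(cv2.connectedComponentsWithStats(m)[2][1:6])
E
```

```text
rel T in disp axes [ 2.5  1.2 79. ] t 15.0 F [-13.3  -6.   39.7] [-10.8  -9.7  39.7] open 23.5
[[  202     0   438   318 77909]
 [  286   105     1     1     1]
 [  289   104     1     1     1]
 [  101   107    14     6    42]
 [  282   106     2     3     4]]
```

arm_command --commands '[0,0,0,0,0,0,0,0,0,30,0,0,0,0,40,0,0,0,0,45,0,0,0,0,45]'

```text
clock: 15.72
tool_pos: [0.5184, 0.2237, 0.0775]
orientation: [115.0, 88.7, 7.7]
force: [0.4, 0.5, 1.1]
opening: 0.0389
```

arm_command --commands '[-8,0,0,0,45,-20,0,0,0,45,-35,0,0,0,45,-50,0,0,0,45,-60,0,0,0,45]'

```text
clock: 16.35
tool_pos: [0.5124, 0.2215, 0.252]
orientation: [94.4, 89.1, -12.9]
force: [0.9, 1.4, -0.3]
opening: 0.0395
```

```bash
python3 place.py
python3 - <<'E'
from h import *
T=np.array([.5184,.2237,0])
ims=[]
for k in("side","scene","wrist"):
    s=snapshot(k); u,v=[int(i) for i in proj(s,T+[0,0,.04])[0]]
    print(k,u,v)
    if k=="wrist": im=cv2.resize(s["frame"],(400,300)); im=np.vstack([im,np.zeros((180,400,3),np.uint8)])
    else:
        im=cv2.resize(s["frame"][v-60:v+60,u-50:u+50],None,fx=4,fy=4,interpolation=cv2.INTER_CUBIC)
        q=np.linspace(0,2*np.pi,60)[:,None]
        for zz,c in((.012,(0,255,0)),):
            C=np.array([T[0],T[1],zz])+np.hstack([.047*np.cos(q),.047*np.sin(q),0*q])
            P=(proj(s,C)+.5-[u-50,v-60])*4; cv2.polylines(im,[P.round().astype(np.int32)],True,c,1)
        A=proj(s,[T+[0,0,.094],T+[0,0,.012]]); P=((A+.5-[u-50,v-60])*4).round().astype(int); cv2.line(im,tuple(P[0].tolist()),tuple(P[1].tolist()),(255,255,0),1)
    ims.append(im)
im=np.hstack(ims[:2]); cv2.imwrite("pics/c5.png",im)
E
```

```text
rel T in disp axes [ -3.1  -2.8 252. ] t 16.35 F [ 0.9  1.4 -0.3] [ 0.4  1.6 -0.3] open 39.5
t 16.35 tcp [0.5124 0.2215 0.252 ] disp mm [-103.8  336.2  252. ] F [ 0.9  1.4 -0.3] open 39.5 axis [ 0.015 -0.003 -1.   ]
jaw dir deg -107.28
tool mm now [146.3 -49.7  -3. ] after turn [146.3 -49.7  -3. ]
tool mm now [157.8 -49.9  -2.9] after turn [157.8 -49.9  -2.9]
tool mm now [171.1   0.5  -2.6] after turn [171.1   0.5  -2.6]
side 244 239
scene 353 214
wrist 324 214
```

View pics/c5.png

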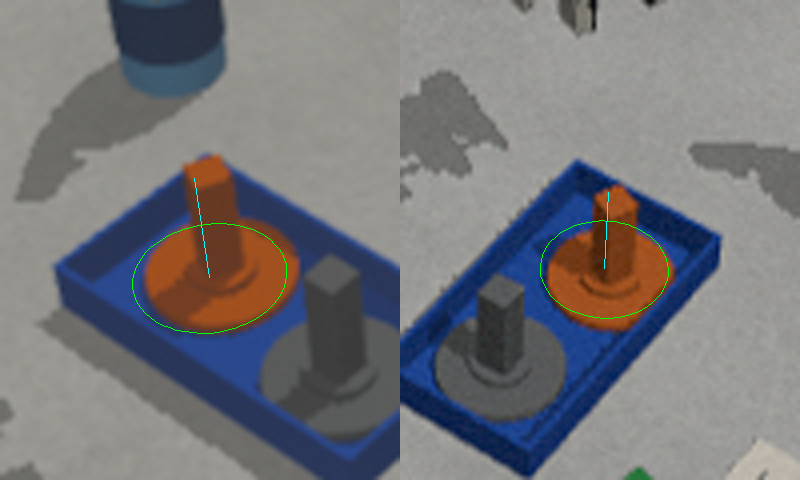

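```bash
cat > lid.py <<'E'
from h import *
ax=np.array([-.53,0,.848]);lo=np.array([-.848,0,-.53]);H=np.array([25,0,179.])
def P(th,r,w=10):
    u=np.cos(th)*lo+np.sin(th)*ax; v=np.cos(th)*ax-np.sin(th)*lo
    f=np.array([w if th>.56 else -w,0,0]); return H+r*u+7*v+f
if __name__=="__main__":
    for th in(2.3,2.13,2,1.8,1.6,1.4,1.2,1,.8,.6,.5,.3,.15,0): print(th,np.round(P(th,100),0))
    rep(D(85,330,280),D(90,0,280),D(75,0,272))
E
python3 lid.py
```

```text
2.3 [ 59.   0. 276.]
2.13 [ 42.   0. 279.]
2 [ 29.   0. 279.]
1.8 [  9.   0. 276.]
1.6 [ -9.   0. 269.]
1.4 [-26.   0. 258.]
1.2 [-41.   0. 244.]
1 [-52.   0. 228.]
0.8 [-60.   0. 210.]
0.6 [-65.   0. 190.]
0.5 [-85.   0. 180.]
0.3 [-83.   0. 160.]
0.15 [-80.   0. 146.]
0 [-74.   0. 132.]
t 16.50 tcp [0.5146 0.2231 0.2551] disp mm [-102.2  338.3  255.1] F [-0.8  0.1 -1.1] open 39.3 axis [ 0.022  0.002 -1.   ]
jaw dir deg -107.25
tool mm now [-21.2 187.6   9.4] after turn [-21.2 187.6   9.4]
tool mm now [-24.1 190.5 339.4] after turn [-24.1 190.5 339.4]
tool mm now [-16.4 175.3 339.3] after turn [-16.4 175.3 339.3]
```

arm_command --commands '[-20,40,0,0,0,-8,50,0,0,0,0,50,10,0,0,0,45,30,0,0,0,15,45,0,0]'

```text
clock: 17.12
tool_pos: [0.683, 0.0818, 0.2843]
orientation: [116.3, 88.9, 9.4]
force: [0.2, 0.4, 0.4]
opening: 0.0009
```

arm_command --commands '[0,5,50,0,0,0,5,50,0,0,0,0,50,0,0,0,0,50,0,0,0,0,20,0,0]'

```text
clock: 17.75
tool_pos: [0.6251, -0.1403, 0.2773]
orientation: [118.2, 89.4, 11.1]
force: [0.4, 0.3, 0.2]
opening: 0.0006
```

Run:
```python
from h import *
rep(D(85,0,272),jaw=90-17.64)
```

```text
t 17.75 tcp [ 0.6251 -0.1403  0.2773] disp mm [113.2  25.5 277.3] F [0.4 0.3 0.2] open 0.6 axis [ 0.01   0.002 -1.   ]
jaw dir deg -107.03
turn about tool x 0.61
tool mm now [  4.9 -28.5  25.2] after turn [  4.9 -28.3  25.5]
```

arm_command --commands '[2,-5,22,0,0,2,-20,4,0,0,0,-15,0,0,0,0,-15,0,0,0,0,-15,0,0,0]'

```text
clock: 18.38
tool_pos: [0.5475, -0.1452, 0.2707]
orientation: [120.9, 89.5, 13.9]
force: [2.1, -0.5, 1.2]
opening: 0.0006
```

arm_command --commands '[0,-15,0,0,0,0,-15,0,0,0,3,-15,0,0,0,0,0,0,0,0]'

```text
clock: 18.88
tool_pos: [0.5009, -0.13, 0.2679]
orientation: [120.2, 89.4, 13.3]
force: [-0.0, 0.7, -0.3]
opening: 0.0005
```

Run:
```python
from h import *
rep(D(9,0,274))
```

```text
t 18.88 tcp [ 0.5009 -0.13    0.2679] disp mm [ -8.2  -2.3 267.9] F [-0.   0.7 -0.3] open 0.5 axis [ 0.01   0.002 -1.   ]
jaw dir deg -106.93
tool mm now [-6.  17.3 -2.1] after turn [-6.  17.3 -2.1]
```

arm_command --commands '[10,-18,0,0,0,14,-16,0,0,0,16,-12,0,0,0,18,-8,0,0,0,0,0,0,0,0]'

```text
clock: 19.5
tool_pos: [0.4501, -0.1141, 0.2086]
orientation: [113.4, 89.3, 6.6]
force: [-0.0, 0.8, 0.2]
opening: 0.0007
```

Run:
```python
from h import *
rep(D(-65,0,190),D(-74,0,132))
```

```text
t 19.50 tcp [ 0.4501 -0.1141  0.2086] disp mm [-61.5  -2.5 208.6] F [-0.   0.8  0.2] open 0.7 axis [ 0.012  0.001 -1.   ]
jaw dir deg -106.89
tool mm now [18.5 -3.6 -2.5] after turn [18.5 -3.6 -2.5]
tool mm now [ 76.4 -13.3  -2.3] after turn [ 76.4 -13.3  -2.3]
```

arm_command --commands '[15,0,0,0,0,15,0,0,0,0,15,0,0,0,0,10,0,0,0,0,0,0,0,0,0]'

```text
clock: 20.12
tool_pos: [0.4527, -0.1144, 0.1509]
orientation: [110.1, 89.3, 3.3]
force: [0.1, 0.6, 1.2]
opening: 0.0003
```

arm_command --commands '[5,0,0,0,0,3,0,0,0,0,3,0,0,0,0]'

```text
clock: 20.5
tool_pos: [0.4538, -0.1145, 0.1402]
orientation: [109.3, 89.2, 2.4]
force: [-0.6, -0.1, 6.4]
opening: 0.0005
```

Run:
```python
from h import *
from lid import P
rep(); print(P(0,100),P(0,85))
```

```text
t 20.50 tcp [ 0.4538 -0.1145  0.1402] disp mm [-57.9  -1.8 140.2] F [-0.6 -0.1  6.4] open 0.5 axis [ 0.014  0.001 -1.   ]
jaw dir deg -106.88
[-73.51    0.    131.936] [-60.79    0.    139.886]
```

arm_command --commands '[1.5,0,0,0,0,1.5,0,0,0,0]'

```text
clock: 20.75
tool_pos: [0.4544, -0.1147, 0.1395]
orientation: [105.8, 89.1, -1.0]
force: [-7.9, 3.4, 17.4]
opening: 0.0006
```

arm_command --commands '[0,0,0,0,0,-10,0,0,0,0,-30,0,0,0,0,-50,0,0,0,0,-40,0,0,0,0]'

```text
clock: 21.38
tool_pos: [0.4501, -0.1148, 0.2725]
orientation: [103.0, 89.4, -3.8]
force: [1.3, 0.5, -0.7]
opening: 0.0004
```

Run:
```python
from h import *
from lid import lo,ax,H
rep()
# check lid corners from colour masks vs model shut, and orange/grey cores
M=lambda r,y,n:H+r*lo+n*ax+np.array([0,y,0])
T=np.array([.5184,.2237,0])
for k in("side","scene"):
    s=snapshot(k); hsv=cv2.cvtColor(s["frame"],cv2.COLOR_BGR2HSV)
    m=cv2.inRange(hsv,(105,130,40),(125,255,255)); n,lab,stt,c=cv2.connectedComponentsWithStats(m)
    L=[D(*M(r,y,n)) for n in(1,7) for r,y in((1,-58),(1,58),(119,-58),(119,58),(131,-17),(131,17))]
    pr=proj(s,np.array(L)); print(k,"model bbox",pr.min(0).round(1),pr.max(0).round(1),[ (stt[i][:2].tolist(),(stt[i][:2]+stt[i][2:4]).tolist()) for i in range(1,n) if stt[i][4]>300])
    o=cv2.inRange(hsv,(3,150,50),(18,255,255)); u,v=[int(i) for i in proj(s,T+[0,0,.05])[0]]
    ys,xs=np.nonzero(o[v-50:v+50,u-40:u+40]); print("orange bbox",xs.min()+u-40,xs.max()+u-40,ys.min()+v-50,ys.max()+v-50)
```

```text
t 21.38 tcp [ 0.4501 -0.1148  0.2725] disp mm [-61.3  -3.2 272.5] F [ 1.3  0.5 -0.7] open 0.4 axis [ 0.01  -0.001 -1.   ]
jaw dir deg -106.82
side model bbox [298.2 259.1] [375.7 343.1] [([0, 222], [23, 248]), ([208, 222], [318, 303]), ([300, 268], [374, 341]), ([480, 358], [518, 387])]
orange bbox 231 267 218 260
scene model bbox [223.2 237.6] [280.4 271. ] [([292, 0], [329, 66]), ([298, 194], [383, 273]), ([225, 239], [280, 270])]
orange bbox 340 370 201 236
```

```bash
python3 -c "
from h import *
rep(); print(close_job())"
```

```text
t 21.48 tcp [ 0.4523 -0.1149  0.2753] disp mm [-59.2  -2.7 275.3] F [-0.6  0.4 -0.2] open 0.5 axis [ 0.018 -0.001 -1.   ]
jaw dir deg -106.8
the job is handed in; nothing more can be done
None
```

I took the orange core out of the canister and stood it on the floor of the blue tray beside the grey core. I then shut the dispenser's lid and handed the job in at 21.5 s. No verdict was reported.

**How it went:** I first pushed the lid a little further back to make room for the gripper. I took the core by the top of its stem and lifted it out along the canister's axis. It stayed tilted at about 32° in the grip, so I set its low edge on the tray floor and swung it upright before letting go.

**Last checks:**
- **Core:** the picture taken after release shows it standing upright on the tray floor, clear of the grey core. I judged its angle by eye, not by measurement.
- **Force while setting down:** a last 3 mm push onto the floor briefly read about 40 N (up) at the wrist, through the held core. That is well under the 120 N wrist limit, and I eased off before releasing.
- **Lid:** it came up against a firm stop. Its outline matches the shut position to within about 2 pixels in the scene view. In the side view three edges agree; the top edge is 9 pixels off, which I put down to the gripper hiding it.
- **Other objects:** the grey core looked undisturbed in the last picture. I did not measure the two bottles or the mask box again, but no move went near them.
- **Robot:** clear of everything at the end, with the wrist force back to noise.

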